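# Drive the worn sleeve out of a bearing plate

### The arm

A 7-joint arm with a two-finger parallel gripper is mounted at the origin on the work surface; the furniture and walls round the work are solid. World frame = base frame: x ahead of the robot, y to its left, z up, the work surface at z = 0. Lengths are in m, angles in rad, forces in N, time in s.
With the tool pointing down it reaches from about 0.4 to 0.85 m from the base axis. Payload 4.5 kg.
Tool frame: the origin (TCP) lies midway between the tips of the shut fingers; the grasp point (between the pads) lies 19 mm behind it (arm.pinch_z is the distance from the TCP to the grasp point, in m); z points along the fingers, x is the direction in which the jaws open and shut, and the axes are right-handed (so a half turn about z gives the same grasp; the last joint's range is limited). The gripper opens to 88 mm and grips with 3 to 60 N. Pads are 18 mm wide; open, the fingers measure 123 mm over their backs; the gripper's body (75 mm by 187 mm) begins 45 mm behind the grasp point.
Start: joints at [1.213, 0.689, -0.195, 1.565, 0.157, 0.902, -0.215], TCP at [0.239, -0.578, 0.239] pointing down, gripper open.
Joint ranges: [-3.01, 3.01], [-0.46, 2.08], [-1.47, 1.51], [0.13, 2.56], [-1, 4.14], [0.04, 2.09], [-2.66, 2.66]. Speed limits (rad/s): [2.57, 2.57, 3.14, 3.14, 3.14, 3.14, 3.14].

### API

Orientations are given as a unit quaternion [w, x, y, z].
In Python, from cell import arm gives the robot as it stands. The module is installed in compiled form; this text tells all that it offers.
- The arm moves only by the tool apply_moves, never from a script. Its argument "moves" is one flat list of numbers, 7 for each row, row after row: the opening, from 0 (shut) to 1 (fully open), then the shift along the tool's x, y, z in units of 30 mm (1.0 is 30 mm), then the turn, a rotation vector about the tool's x, y, z in units of 6 degrees (1.0 is 6 degrees). A call has 1 to 12 rows; each row shifts and turns the commanded pose from where the row before left it, along the tool's axes as they then stand; what a row does not reach is not made up. A row lasts 1/12 s, in which the tool goes at most 41.7 mm and 7.16 degrees, less where a joint would pass 70% of its speed; a pose out of reach is approached as far as the arm can. A call is refused whole if a number of a shift passes 1 or a number of a turn 1, either way. A call with a gripper value outside its range is refused whole. The fingers move at their own pace and stop on an object; the grip force is fixed at half the most. Time passes only in rows, so rows that do not move let the fingers close. It gives the time, the measured TCP pose, the force and the opening at its end, in the units of the state.
- arm.get_state(): the state, without advancing time (a new reading comes with each control period).
- arm.get_image(name): name is "scene" or "top"; returns (picture, depth): 420x560x3 uint8, red, green, blue; 420x560 float32, m along the optical axis (not along the pixel's ray), 0 where there is no reading.
- arm.calibration(name): a dict with "fx", "fy", "cx", "cy" (pixels), "cam_to_world" (4x4, takes a point from camera to world coordinates). Camera axes: x right, y down, z forward; pixel columns grow to the right and rows downward; lengths in m; the calibration is good to about 2 mm. A picture is of the moment at which its call begins. calibration takes no time and is no camera call.
- arm.hand_in(): hands the job in, once; it reports no verdict.
Trained networks look in the newest picture that a camera, given by its name, has taken for a name from the list of things; names that differ only in an ending like _2 or _b are one class to them, and where a whole thing is asked for, a point or a joint stands for the part that bears it (a point fixed in the world has none). Each returns a list of dicts, best first, with "p" (0 to 1); they miss things now and then, are a little off and sometimes report something else, mostly with a low value. They report only what shows in the picture. A call takes as long as a camera call. They do not tell look-alikes from the thing itself.
- arm.trace(query, camera): "region" (420x560 bool, what is visible of it) and "position" ([column, row] in pixels, amid what is visible of it).
The state is a dict: "clock": time; "joint_pos": joint angles; "dq": joint speeds; "joint_torque": joint torques, N m; "ee_pos": TCP position; "tool_rot": TCP orientation; "contact_force": force on the tool from outside, world axes, zero at the start; "ft_torque": the same for the moment, N m; "opening": opening from 0.0 (shut) to 1.0 (fully open).
Only numpy, scipy, OpenCV 4.12 (cv2) and the standard library are available. Lean on these libraries where they do the work, as an engineer would, in place of code of your own. Each camera call takes 0.05 s, during which the arm holds its last target.

### The job

Take the steel drift by its black handle out of the wooden holder and use it to push the worn orange sleeve down and out of its bore in the aluminium bearing plate, so that it drops into the glass saucer underneath. Push the drift right in until its collar rests on the plate, and leave it standing there in the emptied bore. Leave the blue sleeve where it is and do not knock the sample cup or the timer away.

Things in the scene. Friction and masses are not known exactly. Their poses are not given: they have to be found in the camera images.
- bearing_plate: Aluminium plate, 76 (x) x 176 (y) x 42 mm thick, lying level on two grey end walls, fixed to the table. Origin on the table under the plate's centre, z up; plate's top at z = 116 mm, underside at z = 74 mm. Two vertical through bores, 24 mm in diameter, 60 mm apart along its y.
- bore_left (a point): Centre of the mouth of the bore at the plate's +y, level with the plate's top. In each bore four sprung steel balls, 26 mm below the top, hold a sleeve from below; they narrow the empty bore to 19.6 mm and give way sideways. Pushing a sleeve out takes roughly 10 to 18 N at first, then less, over about 25 mm of travel.
- bore_right (a point): Centre of the mouth of the bore at the plate's -y, level with the plate's top.
- worn_sleeve_mid (a point): Centre of the worn sleeve: a loose orange plastic bushing, 22 mm outer diameter, 10 mm inner diameter, 18 mm high, 20 g. It starts upright in one of the two bores (either), its top face about 4 mm below the plate's top. It must leave by the underside.
- good_sleeve_mid (a point): Centre of the good sleeve: the same part in blue, held in the other bore in the same way.
- saucer: Clear glass saucer, 138 mm across, 18 mm high, inner floor 3 mm up, loose on the table centred under the plate. Origin at the centre of its underside.
- drift_holder: Wooden block 58 x 58 x 60 mm, fixed, with an upright hole 19 mm wide and 54 mm deep. Origin at the centre of its underside.
- drift_grip (a point): Middle of the black round handle of the drift, a loose upright tool of 140 g: steel shaft 14 mm in diameter and 50 mm long, steel collar 36 mm across and 6 mm thick above it, handle 22 mm in diameter and 60 mm long on top. This point lies 88 mm above the tip, 38 mm above the collar's underside, 28 mm below the handle's top.
- drift_tip (a point): Centre of the flat lower end of the drift's shaft; z along the drift, up. The drift starts upright in the holder with its collar resting on the holder's top.
- cup_1: Bystander: sample cup with blue lid, 60 mm across, 56 mm high; origin under its centre.
- timer: Bystander: white timer with red dial, 68 x 68 x 44 mm; origin under its centre.
Mind the look-alikes: they are no part of the job. Leave any green or turquoise look-alike of the drift_holder alone.

How it is judged:
On the way, in this order (a step that is already met when the one before it is completed fails the run):
1. the drift is lifted clear of its holder, both sleeves still in their bores (z of drift_tip in the frame of drift_holder above 0.065 m and z of worn_sleeve_mid in the frame of bearing_plate above 0.095 m), for 0.1 s.
2. the drift stands in a bore and has pushed the orange sleeve out below the plate (z of drift_tip in the frame of bearing_plate below 0.088 m and z of worn_sleeve_mid in the frame of bearing_plate below 0.065 m and (horizontal distance between drift_tip and bore_left below 0.008 m or horizontal distance between drift_tip and bore_right below 0.008 m)), for 0.1 s.
At the end, for the whole second after the job is handed in: The orange sleeve lies at rest in the glass saucer (centre within 60 mm of the saucer's centre, under 30 mm high); the drift stands upright (within 0.1 rad) and at rest in the emptied bore, its collar on the plate (within 4 mm); the blue sleeve is within 5 mm of where it was (horizontal distance between worn_sleeve_mid and saucer below 0.06 m and height (world z) of worn_sleeve_mid below 0.03 m and linear speed of worn_sleeve below 0.05 m/s and z of drift_tip in the frame of bearing_plate between 0.055 and 0.07 m and (horizontal distance between drift_tip and bore_left below 0.008 m or horizontal distance between drift_tip and bore_right below 0.008 m) and angle between drift_tip's own z axis and vertical below 0.1 rad and linear speed of drift below 0.02 m/s and distance of good_sleeve_mid from where it was at the start of the episode below 0.005 m); the robot touches nothing.
It fails at once if the blue sleeve is pushed more than 5 mm from its place (distance of good_sleeve_mid from where it was at the start of the episode above 0.005 m).
It fails at once if the sample cup is shoved more than 30 mm (distance of cup_1 from where it was at the start of the episode above 0.03 m).
It fails at once if the timer is shoved more than 30 mm (distance of timer from where it was at the start of the episode above 0.03 m).
It also fails if it takes over 48 s, if anything falls off the work surface, if the arm or the gripper's body presses on something with over 40 N, if the wrist force passes 120 N, or if a joint passes its speed limit or range.

## Working session

There is one attempt and no reset: what is moved stays moved. The work goes in short steps, Python scripts to look and compute and a tool call to move; the robot and the scene stay as the last step left them, time stands still between calls to the robot, and variables do not carry over. Pictures are saved under pics/ and viewed, and the job is handed in when it is done.

Besides the shell and the picture viewer there is one more tool, called after "Request:" as name(argument=value, ...) on one line, values as JSON. apply_moves: Moves the arm, as the interface text tells. Its arguments: {"type":"object","properties":{"moves":{"type":"array"}},"required":["moves"]}

```bash
mkdir -p pics; cat > h.py <<'E'
import numpy as np, cv2
from cell import arm
def snap(n,f):
    im,d=arm.get_image(n); cv2.imwrite(f'pics/{f}.png',im[:,:,::-1]); np.savez(f'/tmp/{f}.npz',im=im,d=d); return im,d
def pts(n,d):
    c=arm.calibration(n); T=np.array(c['cam_to_world']); v,u=np.mgrid[:d.shape[0],:d.shape[1]]
    P=np.stack([(u-c['cx'])/c['fx']*d,(v-c['cy'])/c['fy']*d,d],-1)
    return P@T[:3,:3].T+T[:3,3]
E
python3 - <<'E'
from h import *
snap('scene','s0'); snap('top','t0')
s=arm.get_state(); print({k:np.round(v,3) for k,v in s.items()})
for n in('scene','top'):
    c=arm.calibration(n);print(n,c['fx'],c['fy'],np.round(c['cam_to_world'],3).tolist())
print(arm.pinch_z)
E
```

```text
{'clock': np.float64(0.1), 'joint_pos': array([ 1.213,  0.69 , -0.195,  1.566,  0.157,  0.903, -0.215]), 'dq': array([-0.001, -0.001,  0.001, -0.001,  0.002, -0.001,  0.001]), 'joint_torque': array([-3.0000e-03, -5.2849e+01, -1.2720e+00, -1.5384e+01, -5.3000e-02,
        2.0000e-03,  0.0000e+00]), 'ee_pos': array([ 0.238, -0.577,  0.238]), 'tool_rot': array([-0.   ,  0.831, -0.556, -0.001]), 'contact_force': array([ 0.551, -0.685, -0.402]), 'ft_torque': array([-0.032,  0.008,  0.012]), 'opening': np.float64(1.0)}
scene 403.8091752888417 403.8091752888417 [[-0.894, -0.241, 0.378, 0.112], [-0.448, 0.464, -0.764, 0.8], [0.008, -0.852, -0.523, 0.577], [0.0, 0.0, 0.0, 1.0]]
top 401.7418894654859 401.7418894654859 [[0.026, -0.989, 0.144, 0.335], [-1.0, -0.025, 0.01, 0.066], [-0.007, -0.144, -0.99, 0.944], [0.0, 0.0, 0.0, 1.0]]
0.0187
```

View pics/s0.png

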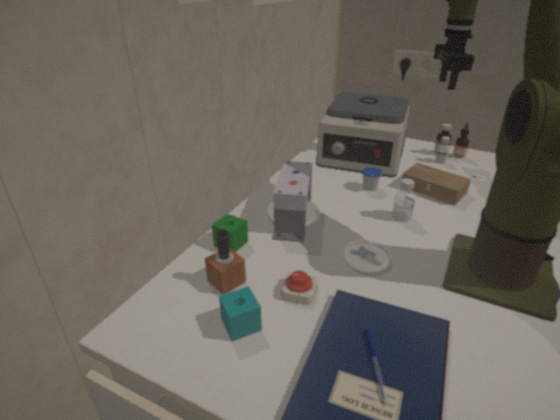

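View pics/t0.png

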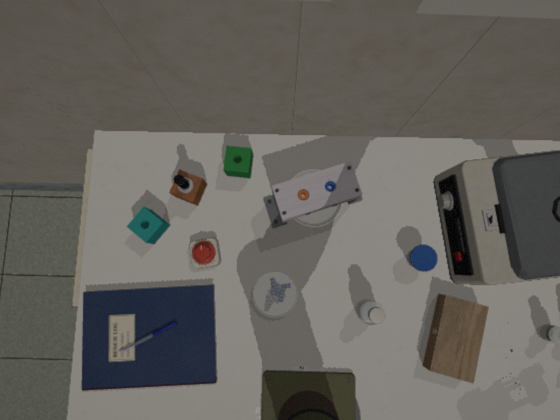

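Top view: brown holder at (188,187) with the black handle at (181,182). The green block at (238,162) and the turquoise block at (148,226) are look-alikes without a drift. The orange sleeve is at (303,194), the blue one at (330,187). Next I measure these.

```bash
python3 - <<'E'
from h import *
for cam,f in(('top','t0'),('scene','s0')):
    z=np.load(f'/tmp/{f}.npz');P=pts(cam,z['d'])
    for q in('drift_grip','drift_holder','bearing_plate','worn_sleeve_mid','good_sleeve_mid','saucer','cup_1','timer','bore_left','bore_right'):
        try:
            for r in arm.trace(q,cam)[:2]:
                m=r['region']&(z['d']>0); p=P[m]
                print(cam,q,round(r['p'],2),np.round(r['position'],1),m.sum(),'med',np.round(np.median(p,0),4),'lo',np.round(np.percentile(p,3,0),3),'hi',np.round(np.percentile(p,97,0),3))
                if q in('bearing_plate','drift_holder'):
                    zt=np.percentile(p[:,2],90); t=p[abs(p[:,2]-zt)<.006]; 
                    print('   top rect',zt,cv2.minAreaRect((t[:,:2]*1000).astype(np.float32)))
        except Exception as e: print(q,e)
z=np.load('/tmp/t0.npz')
a=cv2.resize(z['im'][150:240,150:380,::-1],None,fx=3.4,fy=3.4,interpolation=cv2.INTER_CUBIC);cv2.imwrite('pics/t0c.png',np.clip(a*1.6,0,255).astype(np.uint8))
z=np.load('/tmp/s0.npz')
a=cv2.resize(z['im'][150:340,190:330,::-1],None,fx=3,fy=3,interpolation=cv2.INTER_CUBIC);cv2.imwrite('pics/s0c.png',np.clip(a*1.6,0,255).astype(np.uint8))
E
```

```text
top drift_grip 0.82 [184.4 181.8] 260 med [0.5038 0.2793 0.0871] lo [0.493 0.269 0.06 ] hi [0.521 0.297 0.126]
top drift_holder 0.91 [194.9 190.9] 607 med [0.4979 0.2687 0.0576] lo [0.474 0.25  0.002] hi [0.537 0.317 0.061]
   top rect 0.060405685003846424 ((508.06927490234375, 284.3266906738281), (59.13771057128906, 58.13408279418945), 69.89836120605469)
top drift_holder 0.63 [240.7 162.8] 826 med [0.5659 0.1689 0.0578] lo [0.542 0.141 0.004] hi [0.598 0.198 0.061]
   top rect 0.06045936186693757 ((571.7340698242188, 170.5630645751953), (57.341922760009766, 58.89324188232422), 84.96955108642578)
top bearing_plate 0.66 [310.1 196.7] 3447 med [0.4872 0.0043 0.1145] lo [ 0.436 -0.09   0.004] hi [0.542 0.093 0.118]
   top rect 0.1166176950067496 ((493.8031005859375, -5.20111083984375), (76.66410827636719, 176.27891540527344), 19.170629501342773)
top bearing_plate 0.31 [204.8 252.6] 888 med [0.3597 0.2381 0.0229] lo [ 0.329  0.209 -0.001] hi [0.393 0.274 0.044]
   top rect 0.04242895034438462 ((359.7820129394531, 242.63890075683594), (31.271560668945312, 32.835052490234375), 2.3817875385
[... 1998 characters left out ...]
rect 0.11618447160409301 ((494.9654235839844, -1.235748291015625), (76.25759887695312, 179.34173583984375), 19.301515579223633)
scene saucer 0.91 [310.7 210.2] 358 med [ 0.4616 -0.0171  0.0063] lo [ 0.43  -0.067  0.002] hi [0.561 0.048 0.019]
scene cup_1 0.83 [371.4 178.9] 401 med [ 0.3595 -0.2274  0.0438] lo [ 0.338 -0.266  0.004] hi [ 0.387 -0.217  0.057]
scene timer 0.94 [300.7 287.5] 970 med [0.3541 0.2616 0.0225] lo [0.328 0.222 0.004] hi [0.389 0.28  0.044]
scene bore_left 0.69 [291.7 197.7] 2578 med [0.4758 0.0718 0.094 ] lo [ 0.434 -0.082  0.005] hi [0.533 0.098 0.117]
scene bore_right 0.56 [292.5 199.2] 2621 med [0.4764 0.0718 0.0932] lo [ 0.434 -0.082  0.004] hi [0.533 0.099 0.117]
```

View pics/t0c.png

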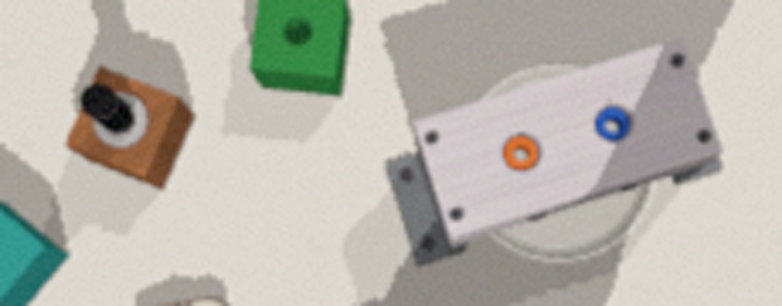

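View pics/s0c.png

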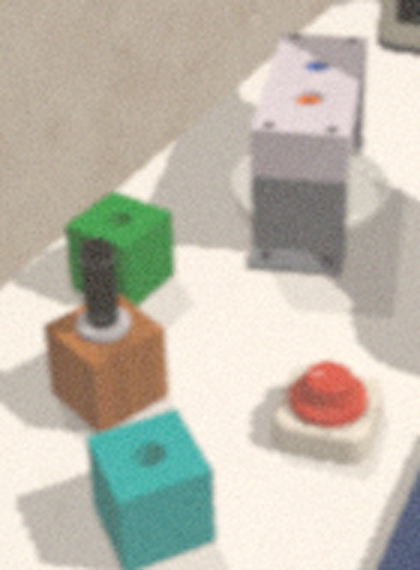

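```bash
python3 - <<'E'
from h import *
from scipy.optimize import least_squares
A={}
for cam,f in(('top','t0'),('scene','s0')):
    z=np.load(f'/tmp/{f}.npz');P=pts(cam,z['d']);A[cam]=P[z['d']>0]
    p=A[cam]
    for nm,b in(('handle',(.46,.55,.24,.33,.07,.135)),):
        q=p[(p[:,0]>b[0])&(p[:,0]<b[1])&(p[:,1]>b[2])&(p[:,1]<b[3])&(p[:,2]>b[4])&(p[:,2]<b[5])]
        side=q[(q[:,2]<.121)]
        f=lambda v:np.hypot(side[:,0]-v[0]-v[2]*(side[:,2]-.098),side[:,1]-v[1]-v[3]*(side[:,2]-.098))-.011
        g=lambda v:np.r_[f(v),.02*v[2:]*5]
        r=least_squares(g,[.507,.284,0,0],loss='soft_l1',f_scale=.002);print(cam,len(side),np.round(r.x,4),'rms',np.sqrt(np.mean(f(r.x)**2)))
        t=q[q[:,2]>.122];print('  top',len(t),t.mean(0),q[:,2].max())
p=A['top']
for x in np.arange(-.1,.85,.05):
    print(f'{x:.2f}',[int(1000*max(0,p[(abs(p[:,0]-x)<.025)&(abs(p[:,1]-y)<.025)][:,2].max(initial=0))) for y in np.arange(.45,-.7,-.05)])
E
```

```text
top 76 [5.083e-01 2.850e-01 4.000e-04 3.000e-04] rms 0.0004090212951342454
  top 77 [0.50752912 0.28420551 0.1246597 ] 0.12742393129112872
scene 238 [ 0.51    0.2857  0.0052 -0.0047] rms 0.0007556880509515526
  top 70 [0.50838621 0.28816482 0.12516245] 0.12703207861303556
-0.10 [0, 0, 0, 0, 0, 0, 0, 0, 0, 0, 0, 0, 0, 0, 0, 0, 0, 0, 0, 0, 0, 0, 0]
-0.05 [0, 0, 0, 0, 0, 0, 0, 0, 0, 0, 0, 0, 0, 0, 0, 0, 0, 0, 0, 0, 0, 0, 0]
0.00 [3, 3, 4, 3, 4, 3, 3, 15, 63, 0, 14, 15, 3, 3, 3, 3, 4, 3, 3, 4, 3, 0, 0]
0.05 [20, 20, 19, 19, 19, 15, 5, 15, 162, 179, 161, 17, 4, 4, 4, 3, 4, 3, 4, 5, 4, 0, 0]
0.10 [20, 21, 21, 21, 21, 21, 3, 15, 15, 15, 16, 18, 3, 4, 49, 51, 49, 5, 5, 4, 4, 0, 0]
0.15 [21, 26, 26, 21, 20, 21, 3, 3, 3, 3, 4, 4, 4, 4, 50, 49, 49, 4, 4, 4, 4, 0, 0]
0.20 [21, 20, 27, 28, 21, 20, 3, 17, 18, 4, 3, 72, 75, 4, 48, 49, 50, 45, 5, 59, 59, 0, 0]
0.25 [21, 22, 21, 20, 21, 21, 18, 17, 18, 4, 3, 109, 109, 4, 4, 49, 49, 48, 4, 4, 3, 0, 0]
0.30 [3, 16, 21, 20, 21, 18, 17, 18, 17, 4, 4, 4, 4, 3, 4, 153, 156, 168, 155, 5, 5, 0, 0]
0.35 [3, 2, 3, 19, 47, 32, 4, 3, 4, 4, 5, 4, 3, 58, 59, 156, 169, 185, 183, 90, 0, 0, 0]
0.40 [3, 63, 62, 21, 42, 27, 4, 6, 3, 3, 4, 4, 4, 55, 58, 157, 179, 183, 184, 0, 0, 0, 0]
0.45 [3, 62, 62, 58, 60, 2, 3, 119, 118, 119, 118, 4, 4, 5, 97, 157, 181, 185, 190, 0, 0, 0, 0]
0.50 [3, 3, 3, 127, 124, 3, 3, 118, 119, 119, 118, 119, 3, 4, 100, 158, 183, 183, 188, 0, 0, 0, 0]
0.55 [3, 3, 3, 62, 61, 62, 62, 3, 18, 118, 120, 118, 4, 4, 4, 158, 183, 183, 183, 169, 0, 0, 0]
0.60 [2, 3, 2, 3, 3, 62, 63, 3, 4, 4, 4, 4, 5, 4, 3, 4, 4, 4, 159, 160, 2, 0, 0]
0.65 [485, 491, 493, 494, 495, 497, 498, 500, 505, 505, 504, 509, 509, 512, 512, 474, 399, 327, 253, 180, 107, 34, 0]
0.70 [0, 0, 0, 0, 0, 0, 0, 0, 0, 0, 0, 0, 0, 0, 0, 0, 0, 0, 0, 0, 0, 0, 0]
0.75 [0, 0, 0, 0, 0, 0, 0, 0, 0, 0, 0, 0, 0, 0, 0, 0, 0, 0, 0, 0, 0, 0, 0]
0.80 [0, 0, 0, 0, 0, 0, 0, 0, 0, 0, 0, 0, 0, 0, 0, 0, 0, 0, 0, 0, 0, 0, 0]
```

Request:
apply_moves(moves=[1,0,0,-1,0,0,0,1,0,0,-1,0,0,0,1,0,0,-1,0,0,0,1,-0.7,-0.9,0,0,0,0,1,-0.7,-0.9,0,0,0,0,1,-0.7,-0.9,0,0,0,0,1,-0.7,-0.9,0,0,0,0,1,-0.7,-0.9,0,0,0,0,1,-0.7,-0.9,0,0,0,0,1,-0.7,-0.9,0,0,0,0,1,-0.7,-0.9,0,0,0,0,1,-0.7,-0.9,0,0,0,0])

```text
clock: 2.1
ee_pos: [0.3916, -0.3087, 0.3289]
tool_rot: [0.0, 0.831, -0.556, 0.0]
contact_force: [1.0, 0.5, -0.8]
opening: 1.0
```

Request:
apply_moves(moves=[1,-0.9,-0.6,0,0,0,0,1,-0.9,-0.6,0,0,0,0,1,-0.9,-0.6,0,0,0,0,1,-0.9,-0.6,0,0,0,0,1,-0.9,-0.6,0,0,0,0,1,-0.9,-0.6,0,0,0,0,1,-0.9,-0.6,0,0,0,0,1,-0.9,-0.6,0,0,0,0,1,-0.9,-0.6,0,0,0,0,1,-0.9,-0.6,0,0,0,0,1,-0.9,-0.6,0,0,0,0,1,-0.9,-0.6,0,0,0,0])

```text
clock: 3.1
ee_pos: [0.4671, 0.0733, 0.3289]
tool_rot: [-0.0, 0.831, -0.556, 0.0]
contact_force: [0.5, -0.2, 0.1]
opening: 0.997
```

```bash
cat >> h.py <<'E'
from scipy.spatial.transform import Rotation as R
def to(target):
    s=arm.get_state(); q=s['tool_rot']; M=R.from_quat([q[1],q[2],q[3],q[0]]).as_matrix()
    print('ee',np.round(s['ee_pos'],4),'q',np.round(q,4),'F',np.round(s['contact_force'],1),'J',np.round(s['joint_pos'],2),'open',round(float(s['opening']),3),'t',s['clock'])
    print('units',np.round(M.T@(np.array(target)-s['ee_pos'])/.03,2))
E
python3 -c "
from h import *
to([.509,.285,.2])"
```

```text
ee [0.4671 0.0733 0.3289] q [-1.000e-04  8.312e-01 -5.559e-01  3.000e-04] F [ 0.5 -0.2  0.1] J [-0.03  0.38 -0.33  1.87  0.15  0.91 -1.6 ] open 0.997 t 3.1
units [-5.99 -3.98  4.3 ]
```

Request:
apply_moves(moves=[1,-0.86,-0.57,0,0,0,0,1,-0.86,-0.57,0,0,0,0,1,-0.86,-0.57,0,0,0,0,1,-0.86,-0.57,0,0,0,0,1,-0.86,-0.57,0.3,0,0,0,1,-0.86,-0.57,0.7,0,0,0,1,-0.83,-0.56,1,0,0,0,1,0,0,1,0,0,0,1,0,0,1,0,0,0,1,0,0,0,0,0,0,1,0,0,0,0,0,0])

```text
clock: 4.02
ee_pos: [0.508, 0.2822, 0.2084]
tool_rot: [0.002, 0.831, -0.556, -0.001]
contact_force: [0.8, 0.0, 1.1]
opening: 0.998
```

```bash
python3 -c "
from h import *
to([.509,.285,.078])
snap('scene','s1');snap('top','t1')"
```

```text
ee [0.508  0.2822 0.2084] q [ 1.600e-03  8.312e-01 -5.559e-01 -5.000e-04] F [0.8 0.  1.1] J [-0.42  0.68 -0.28  1.73  0.25  0.78 -2.01] open 0.998 t 4.0167
units [-0.08 -0.08  4.35]
```

View pics/s1.png

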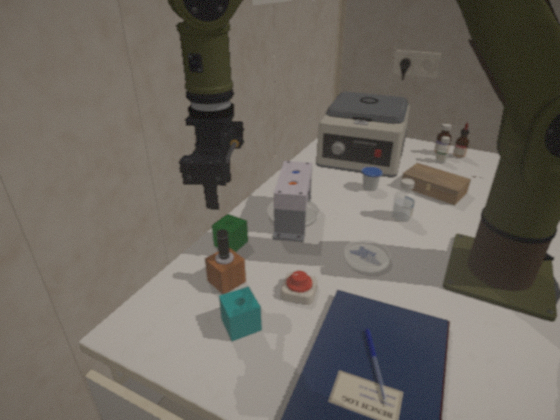

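The gripper hangs at about (212,190), above the handle at (224,245), clear of the wall and the blocks. I'll descend over the handle.

Request:
apply_moves(moves=[1,-0.08,-0.06,0.8,0,0,0,1,0,0,0.8,0,0,0,1,0,0,0.8,0,0,0,1,0,0,0.7,0,0,0,1,0,0,0.6,0,0,0,1,0,0,0.6,0,0,0,1,0,0,0,0,0,0,1,0,0,0,0,0,0])

```text
clock: 4.78
ee_pos: [0.5104, 0.2861, 0.0816]
tool_rot: [-0.001, 0.831, -0.556, 0.0]
contact_force: [0.3, -0.2, -0.1]
opening: 1.006
```

```bash
python3 -c "
from h import *
to([.509,.285,.078])
"
```

```text
ee [0.5104 0.2861 0.0816] q [-8.000e-04  8.310e-01 -5.562e-01  5.000e-04] F [ 0.3 -0.2 -0.1] J [-0.47  0.86 -0.21  1.81  0.33  0.5  -2.08] open 1.006 t 4.7833
units [0.02 0.06 0.12]
```

Position good. Close, with a small settle.

Request:
apply_moves(moves=[1,0,0.05,0.1,0,0,0,0,0,0,0,0,0,0,0,0,0,0,0,0,0,0,0,0,0,0,0,0,0,0,0,0,0,0,0,0,0,0,0,0,0,0,0,0,0,0,0,0,0,0,0,0,0,0,0,0,0,0,0,0,0,0,0,0,0,0,0,0,0,0])

```text
clock: 5.62
ee_pos: [0.508, 0.2852, 0.0772]
tool_rot: [0.0, 0.831, -0.556, 0.0]
contact_force: [0.1, 0.1, 0.3]
opening: 0.349
```

```bash
python3 -c "
from h import *
to([.509,.285,.078])
"
```

```text
ee [0.508  0.2852 0.0772] q [ 1.000e-04  8.312e-01 -5.559e-01  0.000e+00] F [0.1 0.1 0.3] J [-0.47  0.87 -0.2   1.81  0.33  0.49 -2.08] open 0.349 t 5.6167
units [ 0.02 -0.03 -0.03]
```

Request:
apply_moves(moves=[0,0,0,0,0,0,0,0,0,0,0,0,0,0,0,0,0,0,0,0,0,0,0,0,0,0,0,0])

```text
clock: 5.95
ee_pos: [0.5079, 0.2853, 0.0772]
tool_rot: [-0.0, 0.831, -0.556, -0.0]
contact_force: [0.3, 1.2, -0.3]
opening: 0.243
```

Request:
apply_moves(moves=[0,0,0,-0.4,0,0,0,0,0,0,-0.5,0,0,0,0,0,0,-0.6,0,0,0,0,0,0,-0.7,0,0,0,0,0,0,-0.7,0,0,0,0,0,0,-0.7,0,0,0,0,0,0,-0.7,0,0,0,0,0,0,-0.6,0,0,0,0,0,0,0,0,0,0,0,0,0,0,0,0,0])

```text
clock: 6.78
ee_pos: [0.5083, 0.2853, 0.2252]
tool_rot: [-0.001, 0.831, -0.556, 0.0]
contact_force: [-0.0, -0.8, -1.5]
opening: 0.243
```

```bash
cat >> h.py <<'E'
def fitdrift(tag,hz=None):
    """fit shaft axis below the gripper, both cameras; hz=TCP z"""
    ee=arm.get_state()['ee_pos']
    for cam in('scene','top'):
        im,d=snap(cam,cam[0]+tag); P=pts(cam,d)[d>0]
        q=P[(np.hypot(P[:,0]-ee[0],P[:,1]-ee[1])<.03)&(P[:,2]>ee[2]-.085)&(P[:,2]<ee[2]-.022)]
        rel=q[:,2]-ee[2]
        print(cam,len(q),'z-ee',np.round(np.percentile(rel,[0,2,50,98,100])if len(q) else 0,4))
        if len(q)>25:
            side=q[rel<-.024]
            f=lambda v:np.hypot(side[:,0]-v[0]-v[2]*(side[:,2]-ee[2]+.067),side[:,1]-v[1]-v[3]*(side[:,2]-ee[2]+.067))-.007
            r=least_squares(lambda v:np.r_[f(v),.1*v[2:]],[ee[0],ee[1],0,0],loss='soft_l1',f_scale=.002)
            print('   tip-ee xy,tilt',np.round(r.x-[ee[0],ee[1],0,0],4),'rms',np.sqrt(np.mean(f(r.x)**2)))
from scipy.optimize import least_squares
E
python3 -c "
from h import *
to([.484,.023,.23])
fitdrift('2')
import cv2
a=cv2.imread('pics/s2.png')[120:330,150:330];cv2.imwrite('pics/s2c.png',np.clip(cv2.resize(a,None,fx=2.8,fy=2.8)*1.6,0,255).astype('uint8'))
"
```

```text
ee [0.5083 0.2853 0.2252] q [-8.000e-04  8.312e-01 -5.560e-01  5.000e-04] F [-0.  -0.8 -1.5] J [-0.42  0.66 -0.29  1.71  0.25  0.81 -2.  ] open 0.243 t 6.7833
units [ 7.77  4.08 -0.17]
scene 151 z-ee [-0.0684 -0.066  -0.0445 -0.0247 -0.0234]
   tip-ee xy,tilt [ 0.0027 -0.0003 -0.011   0.0072] rms 0.000886586354516587
top 0 z-ee 0
```

View pics/s2c.png

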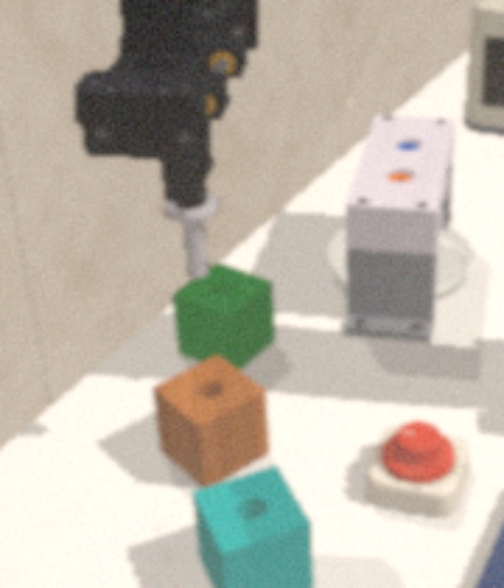

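```bash
python3 - <<'E'
from h import *
for cam,f in(('top','t2'),('scene','s2'),('top','t0'),('scene','s0'),('scene','s1')):
    z=np.load(f'/tmp/{f}.npz');im=z['im'];P=pts(cam,z['d'])
    hsv=cv2.cvtColor(im,cv2.COLOR_RGB2HSV)
    near=(np.hypot(P[...,0]-.494,P[...,1]+.003)<.08)&(P[...,2]>.08)
    for nm,lo,hi in(('or',3,22),('bl',100,130)):
        m=(hsv[...,0]>=lo)&(hsv[...,0]<=hi)&(hsv[...,1]>110)&near
        v,u=np.nonzero(m)
        if not len(u): continue
        # centre of bounding hull
        (cu,cv_),rad=cv2.minEnclosingCircle(np.c_[u,v].astype(np.float32))
        c=arm.calibration(cam);T=np.array(c['cam_to_world'])
        for (a,b) in((u.mean(),v.mean()),(cu,cv_)):
            ray=T[:3,:3]@[(a-c['cx'])/c['fx'],(b-c['cy'])/c['fy'],1];s=(.112-T[2,3])/ray[2]
            print(f,nm,len(u),np.round((a,b),1),np.round(T[:3,3]+s*ray,4), 'med',np.round(np.median(P[m],0),4))
    t=P[near&(abs(P[...,2]-.1165)<.004)]
    print(f,'plate rect',cv2.minAreaRect((t[:,:2]*1000).astype(np.float32)),t[:,2].mean())
E
```

```text
t2 or 68 [302.8 194.5] [0.4832 0.0239 0.112 ] med [0.4842 0.0234 0.1102]
t2 or 68 [302.7 194.5] [0.4831 0.024  0.112 ] med [0.4842 0.0234 0.1102]
t2 bl 57 [330.  185.9] [ 0.503  -0.0331  0.112 ] med [ 0.5043 -0.0333  0.1104]
t2 bl 57 [329.7 186. ] [ 0.5027 -0.0325  0.112 ] med [ 0.5043 -0.0333  0.1104]
t2 plate rect ((493.39227294921875, -3.3593673706054688), (76.53569793701172, 159.2680206298828), 19.036151885986328) 0.11506211443525892
s2 or 10 [292.5 182.6] [0.4864 0.0205 0.112 ] med [0.4873 0.0186 0.1106]
s2 or 10 [292.5 183. ] [0.4855 0.0224 0.112 ] med [0.4873 0.0186 0.1106]
s2 plate rect ((495.6055908203125, -2.7181320190429688), (76.03402709960938, 157.81484985351562), 19.208642959594727) 0.1156953672581856
t0 or 71 [302.7 194.5] [0.483  0.0241 0.112 ] med [0.4842 0.0235 0.1103]
t0 or 71 [302.7 194.7] [0.4828 0.024  0.112 ] med [0.4842 0.0235 0.1103]
t0 bl 59 [329.9 185.8] [ 0.5031 -0.0329  0.112 ] med [ 0.5048 -0.0335  0.1104]
t0 bl 59 [329.7 186. ] [ 0.5027 -0.0324  0.112 ] med [ 0.5048 -0.0335  0.1104]
t0 plate rect ((493.26806640625, -3.360198974609375), (76.43728637695312, 159.6805419921875), 18.972545623779297) 0.115045427547401
s0 or 10 [292.5 182.6] [0.4864 0.0205 0.112 ] med [0.4877 0.0188 0.1112]
s0 or 10 [292.5 183. ] [0.4855 0.0224 0.112 ] med [0.4877 0.0188 0.1112]
s0 plate rect ((495.5144348144531, -2.3616867065429688), (76.07096862792969, 159.6222381591797), 19.23359489440918) 0.1156417696956421
s1 or 10 [292.5 182.6] [0.4864 0.0205 0.112 ] med [0.4877 0.0196 0.1111]
s1 or 10 [292.5 183. ] [0.4855 0.0224 0.112 ] med [0.4877 0.0196 0.1111]
s1 plate rect ((495.87158203125, -3.0120468139648438), (76.28681945800781, 157.06451416015625), 19.396900177001953) 0.11562333473339372
```

Request:
apply_moves(moves=[0,0.4,0.2,0,0,0,0,0,0.7,0.37,0,0,0,0,0,0.8,0.42,0,0,0,0,0,0.8,0.42,0,0,0,0,0,0.8,0.42,0,0,0,0,0,0.8,0.42,0,0,0,0,0,0.8,0.42,0,0,0,0,0,0.8,0.42,0,0,0,0,0,0.8,0.42,0,0,0,0,0,0.6,0.32,0,0,0,0,0,0.4,0.23,0,0,0,0,0,0,0,0,0,0,0])

```text
clock: 7.88
ee_pos: [0.4817, 0.02, 0.2231]
tool_rot: [0.003, 0.829, -0.559, -0.001]
contact_force: [0.6, -0.2, -1.1]
opening: 0.241
```

```bash
python3 -c "
from h import *
to([.4833,.024,.225])
fitdrift('3')
import cv2
a=cv2.imread('pics/s3.png')[80:260,210:380];cv2.imwrite('pics/s3c.png',np.clip(cv2.resize(a,None,fx=3,fy=3)*1.6,0,255).astype('uint8'))
"
```

```text
ee [0.4817 0.02   0.2231] q [ 2.600e-03  8.294e-01 -5.587e-01 -7.000e-04] F [ 0.6 -0.2 -1.1] J [ 0.07  0.54 -0.33  2.    0.28  0.65 -1.62] open 0.241 t 7.8833
units [-0.1  -0.1  -0.06]
scene 105 z-ee [-0.0674 -0.0654 -0.0443 -0.0229 -0.0221]
   tip-ee xy,tilt [ 0.0027 -0.0002 -0.0037  0.0039] rms 0.0012460774426837323
top 0 z-ee 0
```

View pics/s3c.png

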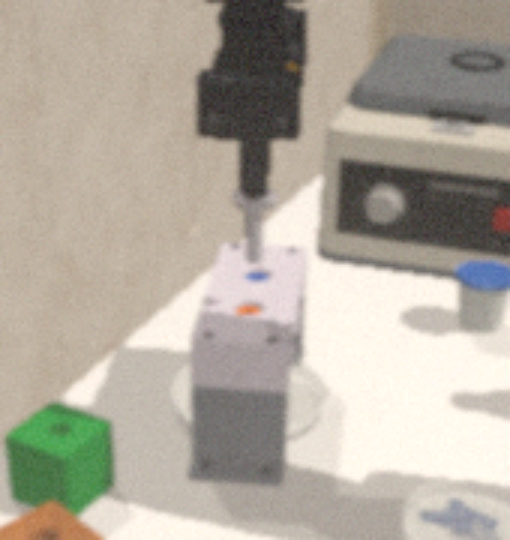

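Request:
apply_moves(moves=[0,0,0,0.5,0,0,0,0,0,0,0.5,0,0,0,0,0,0,0,0,0,0,0,0,0,0,0,0,0,0,0,0,0,0,0,0])

```text
clock: 8.4
ee_pos: [0.4839, 0.0263, 0.1946]
tool_rot: [-0.0, 0.832, -0.555, 0.0]
contact_force: [0.6, -1.4, -1.9]
opening: 0.239
```

```bash
python3 -c "
from h import *
to([.4833,.024,.192])
fitdrift('4')
import cv2
a=cv2.imread('pics/s4.png')[120:240,240:360];cv2.imwrite('pics/s4c.png',np.clip(cv2.resize(a,None,fx=5,fy=5,interpolation=2)*1.6,0,255).astype('uint8'))
"
```

```text
ee [0.4839 0.0263 0.1946] q [-4.000e-04  8.317e-01 -5.553e-01  1.000e-04] F [ 0.6 -1.4 -1.9] J [ 0.04  0.59 -0.3   2.02  0.31  0.57 -1.65] open 0.239 t 8.4
units [0.06 0.05 0.09]
scene 309 z-ee [-0.0847 -0.0839 -0.0785 -0.0252 -0.0222]
   tip-ee xy,tilt [0.0011 0.0001 0.0385 0.0046] rms 0.012310463600758242
top 171 z-ee [-0.0847 -0.0835 -0.0797 -0.0772 -0.0748]
   tip-ee xy,tilt [-0.0153 -0.0115 -0.0009 -0.0028] rms 0.008905916904541893
```

View pics/s4c.png

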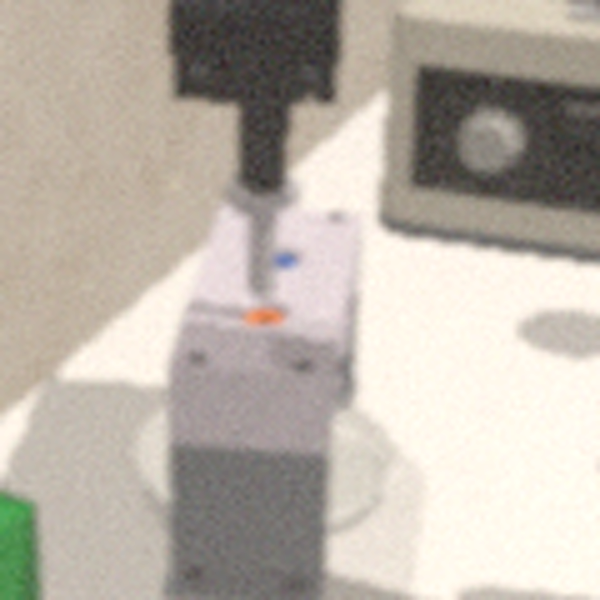

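Request:
apply_moves(moves=[0,0.05,0.04,0,0,0,0,0,0,0,0.2,0,0,0,0,0,0,0.2,0,0,0,0,0,0,0,0,0,0,0,0,0,0,0,0,0,0,0,0,0,0,0,0])

```text
clock: 9.0
ee_pos: [0.483, 0.0234, 0.1821]
tool_rot: [0.0, 0.831, -0.556, -0.0]
contact_force: [0.2, 0.5, -0.6]
opening: 0.243
```

```bash
python3 -c "
from h import *
to([.4833,.024,.133])
snap('scene','s5')
import cv2
a=cv2.imread('pics/s5.png')[120:240,240:360];cv2.imwrite('pics/s5c.png',np.clip(cv2.resize(a,None,fx=5,fy=5,interpolation=2)*1.6,0,255).astype('uint8'))
"
```

```text
ee [0.483  0.0234 0.1821] q [ 1.000e-04  8.312e-01 -5.559e-01 -1.000e-04] F [ 0.2  0.5 -0.6] J [ 0.04  0.61 -0.29  2.04  0.33  0.54 -1.66] open 0.243 t 9.0
units [-0.02 -0.02  1.64]
```

View pics/s5c.png

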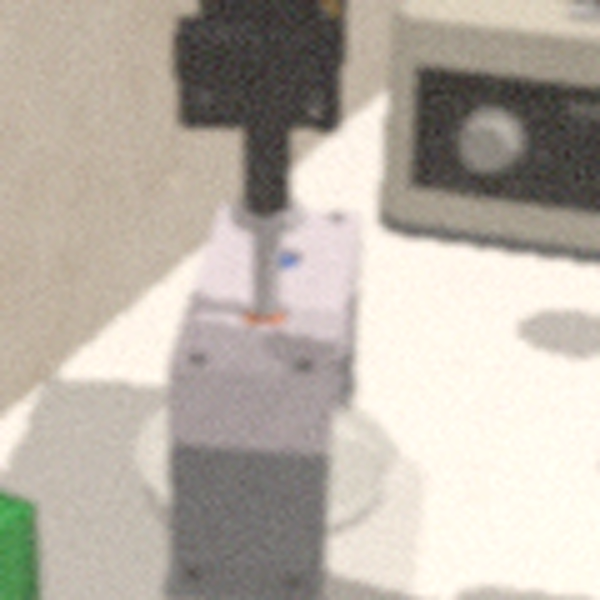

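The tip stands centred on the orange ring, and the blue sleeve is clear of it. Now I push down.

Request:
apply_moves(moves=[0,0,0,0.1,0,0,0,0,0,0,0.1,0,0,0,0,0,0,0.1,0,0,0,0,0,0,0.1,0,0,0,0,0,0,0.1,0,0,0,0,0,0,0.1,0,0,0,0,0,0,0,0,0,0])

```text
clock: 9.63
ee_pos: [0.4833, 0.0235, 0.1643]
tool_rot: [-0.0, 0.831, -0.556, 0.0]
contact_force: [-0.3, 0.0, -0.7]
opening: 0.24
```

```bash
python3 -c "
from h import *
to([.4833,.024,.133])
"
```

```text
ee [0.4833 0.0235 0.1643] q [-2.000e-04  8.312e-01 -5.559e-01  3.000e-04] F [-0.3  0.  -0.7] J [ 0.03  0.64 -0.27  2.06  0.34  0.49 -1.68] open 0.24 t 9.6333
units [-0.02 -0.    1.04]
```

```bash
python3 -c "
from h import *
fitdrift('6')
import cv2
a=cv2.imread('pics/s6.png')[120:240,240:360];cv2.imwrite('pics/s6c.png',np.clip(cv2.resize(a,None,fx=5,fy=5,interpolation=2)*1.6,0,255).astype('uint8'))
"
```

```text
scene 247 z-ee [-0.059  -0.0545 -0.0484 -0.0258 -0.0228]
   tip-ee xy,tilt [-0.0014  0.0006  0.0699 -0.0051] rms 0.013764119133114686
top 120 z-ee [-0.0527 -0.0525 -0.0493 -0.047  -0.0465]
   tip-ee xy,tilt [-0.0169 -0.0133  0.0008 -0.0027] rms 0.006946252992380209
```

View pics/s6c.png

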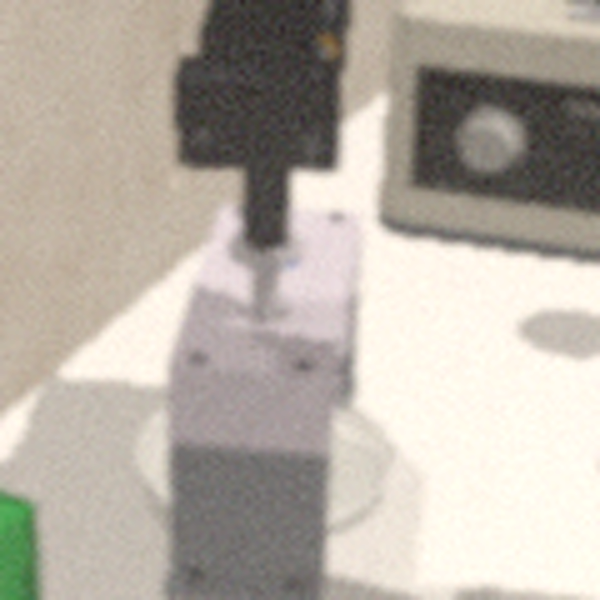

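The orange sleeve has gone down the bore and the shaft follows it at (264,310) in the crop. I continue.

Request:
apply_moves(moves=[0,0,0,0.1,0,0,0,0,0,0,0.1,0,0,0,0,0,0,0.1,0,0,0,0,0,0,0.1,0,0,0,0,0,0,0.1,0,0,0,0,0,0,0.1,0,0,0,0,0,0,0.1,0,0,0,0,0,0,0,0,0,0,0,0,0,0,0,0,0])

```text
clock: 10.48
ee_pos: [0.4829, 0.0234, 0.1429]
tool_rot: [0.0, 0.831, -0.556, -0.0]
contact_force: [0.1, 0.2, -1.9]
opening: 0.244
```

```bash
python3 -c "
from h import *
to([.4833,.024,.133])
fitdrift('7')
import cv2
a=cv2.imread('pics/s7.png')[120:240,240:360];cv2.imwrite('pics/s7c.png',np.clip(cv2.resize(a,None,fx=5,fy=5,interpolation=2)*1.6,0,255).astype('uint8'))
"
```

```text
ee [0.4829 0.0234 0.1429] q [ 2.000e-04  8.312e-01 -5.559e-01 -2.000e-04] F [ 0.1  0.2 -1.9] J [ 0.01  0.68 -0.24  2.07  0.37  0.43 -1.7 ] open 0.244 t 10.4833
units [-0.01 -0.02  0.33]
scene 166 z-ee [-0.0391 -0.034  -0.0275 -0.025  -0.0233]
   tip-ee xy,tilt [-0.0045  0.0057 -0.0101  0.0054] rms 0.01471974702938358
top 96 z-ee [-0.0311 -0.0303 -0.0278 -0.0256 -0.0234]
   tip-ee xy,tilt [-0.0177 -0.0135 -0.0007  0.0038] rms 0.006036862539289251
```

View pics/s7c.png

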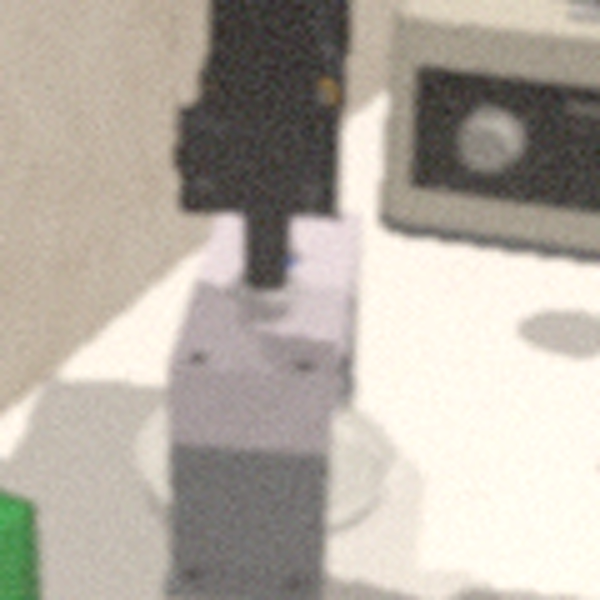

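Request:
apply_moves(moves=[0,0,0,0.1,0,0,0,0,0,0,0.1,0,0,0,0,0,0,0.1,0,0,0,0,0,0,0,0,0,0,0,0,0,0,0,0,0])

```text
clock: 11.0
ee_pos: [0.4829, 0.0233, 0.134]
tool_rot: [0.0, 0.831, -0.556, -0.0]
contact_force: [0.1, -0.6, -1.4]
opening: 0.241
```

```bash
python3 -c "
from h import *
to([.4833,.024,.133])
"
```

```text
ee [0.4829 0.0233 0.134 ] q [ 3.000e-04  8.312e-01 -5.559e-01 -2.000e-04] F [ 0.1 -0.6 -1.4] J [-0.    0.69 -0.23  2.08  0.38  0.41 -1.7 ] open 0.241 t 11.0
units [-0.02 -0.02  0.03]
```

Request:
apply_moves(moves=[0,0,0,0.04,0,0,0,0,0,0,0.03,0,0,0,0,0,0,0,0,0,0,0,0,0,0,0,0,0])

```text
clock: 11.33
ee_pos: [0.4832, 0.0234, 0.1331]
tool_rot: [-0.0, 0.831, -0.556, 0.001]
contact_force: [-2.0, -0.6, 8.3]
opening: 0.242
```

```bash
python3 -c "
from h import *
to([.4833,.024,.133])
snap('scene','s8');snap('top','t8')
import cv2
a=cv2.imread('pics/s8.png')[120:240,240:360];a=np.clip(cv2.resize(a,None,fx=4,fy=4,interpolation=2)*1.6,0,255).astype('uint8')
b=cv2.imread('pics/t8.png')[150:250,250:370];b=np.clip(cv2.resize(b,(400,480))*1.6,0,255).astype('uint8')
cv2.imwrite('pics/s8c.png',np.hstack([a,b[:480]])[:, :800])
"
```

```text
ee [0.4832 0.0234 0.1331] q [-2.000e-04  8.312e-01 -5.559e-01  5.000e-04] F [-2.  -0.6  8.3] J [-0.    0.69 -0.23  2.08  0.38  0.4  -1.71] open 0.242 t 11.3333
units [-0.02 -0.01  0.  ]
```

View pics/s8c.png

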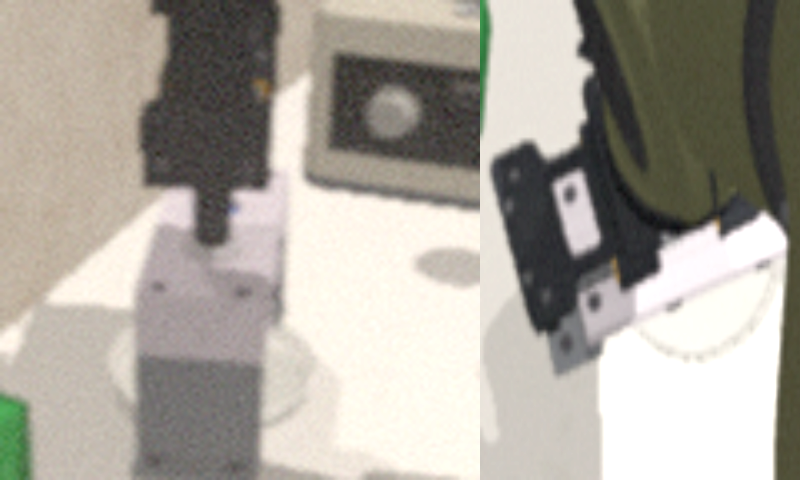

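Force 8.3 N at exactly the expected height (TCP 0.133): the collar is on the plate. Next I release and rise.

Request:
apply_moves(moves=[0.7,0,0,0,0,0,0,0.7,0,0,0,0,0,0,0.7,0,0,0,0,0,0,0.7,0,0,0,0,0,0,0.7,0,0,0,0,0,0,0.7,0,0,0,0,0,0,0.7,0,0,0,0,0,0,0.7,0,0,0,0,0,0])

```text
clock: 12.1
ee_pos: [0.4831, 0.0233, 0.1321]
tool_rot: [0.0, 0.831, -0.556, -0.0]
contact_force: [0.8, 0.5, -0.5]
opening: 0.701
```

Request:
apply_moves(moves=[0.7,0,0,-0.3,0,0,0,0.7,0,0,-0.5,0,0,0,0.7,0,0,-0.5,0,0,0,0.7,0,0,-0.7,0,0,0,0.7,0,0,-0.8,0,0,0,0.7,0,0,-0.8,0,0,0,0.7,0,0,-0.8,0,0,0,0.7,0,0.8,0,0,0,0,0.7,0,0.8,0,0,0,0,0.7,0,0.8,0,0,0,0,0.7,0,0.8,0,0,0,0,0.7,0,0,0,0,0,0])

```text
clock: 13.1
ee_pos: [0.3889, -0.0156, 0.2644]
tool_rot: [0.003, 0.831, -0.557, -0.001]
contact_force: [-0.4, -0.1, 0.0]
opening: 0.698
```

```bash
python3 - <<'E'
from h import *
to([.4833,.024,.133])
im,d=snap('scene','s9');ti,td=snap('top','t9')
a=np.clip(cv2.resize(im[120:240,240:360,::-1],None,fx=4,fy=4,interpolation=2)*1.6,0,255).astype('uint8')
b=np.clip(cv2.resize(ti[170:250,250:350,::-1],(400,320),interpolation=2)*1.6,0,255).astype('uint8')
cv2.imwrite('pics/s9c.png',a);cv2.imwrite('pics/t9.png',np.clip(ti[:,:,::-1]*1.3,0,255).astype('uint8'))
for cam,dd in(('scene',d),('top',td)):
    P=pts(cam,dd)[dd>0]
    q=P[(np.hypot(P[:,0]-.4838,P[:,1]-.0237)<.03)&(P[:,2]>.119)&(P[:,2]<.2)]
    side=q[(q[:,2]>.126)&(q[:,2]<.178)]
    f=lambda v:np.hypot(side[:,0]-v[0]-v[2]*(side[:,2]-.116),side[:,1]-v[1]-v[3]*(side[:,2]-.116))-.011
    print(cam,len(q),len(side),'z top',q[:,2].max() if len(q) else 0)
    if len(side)>20:
        r=least_squares(f,[.484,.024,0,0],loss='soft_l1',f_scale=.002);print(np.round(r.x,4),np.sqrt(np.mean(f(r.x)**2)))
for q in('worn_sleeve_mid','good_sleeve_mid','drift_grip','cup_1','timer'):
    for cam in('scene','top'):
        P=pts(cam,d if cam=='scene' else td)
        for r in arm.trace(q,cam)[:2]: print(q,cam,round(r['p'],2),np.round(r['position']),np.round(np.median(P[r['region']],0),3))
E
```

```text
ee [ 0.3889 -0.0156  0.2644] q [ 0.0028  0.8307 -0.5567 -0.0014] F [-0.4 -0.1  0. ] J [ 0.19  0.37 -0.38  2.18  0.23  0.64 -1.53] open 0.698 t 13.1
units [-0.03 -3.44  4.36]
scene 285 176 z top 0.182990608626856
[0.4858 0.023  0.0048 0.0099] 0.0011896532218959178
top 234 57 z top 0.1845185954791636
[0.4839 0.0222 0.0006 0.0037] 0.0010372652930861613
good_sleeve_mid top 0.61 [202. 251.] [0.36  0.238 0.024]
drift_grip scene 0.73 [292. 170.] [0.482 0.032 0.149]
drift_grip top 0.47 [303. 195.] [0.478 0.023 0.146]
cup_1 scene 0.78 [370. 180.] [ 0.359 -0.228  0.042]
timer scene 0.6 [302. 286.] [0.355 0.261 0.022]
timer top 0.91 [206. 252.] [0.36  0.239 0.025]
timer top 0.62 [287. 202.] [0.47  0.059 0.114]
```

View pics/s9c.png

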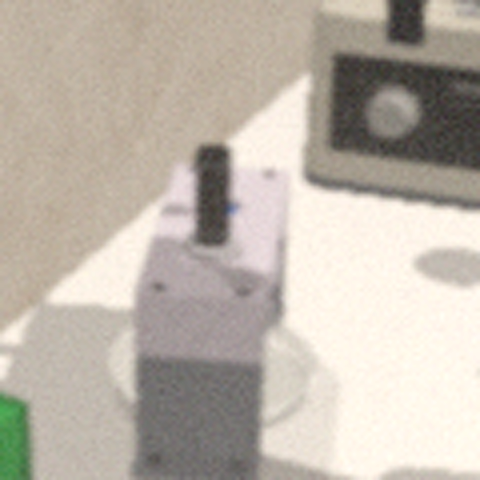

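View pics/t9.png

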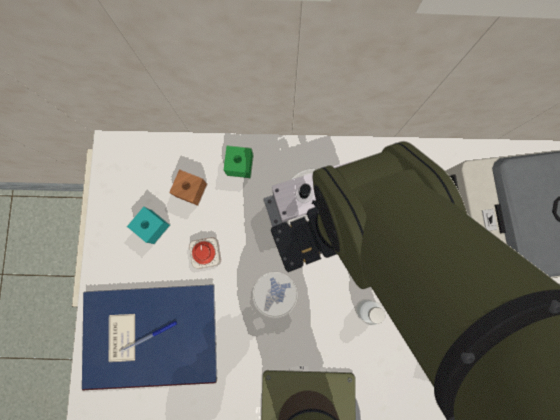

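The drift stands upright at (303,192) in the top view, its top at z≈0.183 (0.182 expected), and the blue sleeve shows next to it in the scene view. I move the arm aside to look for the orange sleeve.

Request:
apply_moves(moves=[0.7,0.5,0.2,-0.3,0,0,0,0.7,0.8,0.3,-0.3,0,0,0,0.7,0.8,0.3,-0.3,0,0,0,0.7,0.8,0.3,-0.3,0,0,0,0.7,0.8,0.3,0,0,0,0,0.7,0.8,0.3,0,0,0,0,0.7,0.8,0.3,0,0,0,0,0.7,0.8,0.3,0,0,0,0,0.7,0.8,0.3,0,0,0,0,0.7,0.8,0.3,0,0,0,0,0.7,0.5,0.2,0,0,0,0,0.7,0,0,0,0,0,0])

```text
clock: 14.7
ee_pos: [0.4017, -0.2801, 0.2997]
tool_rot: [0.001, 0.829, -0.559, 0.0]
contact_force: [0.7, 0.0, -0.5]
opening: 0.698
```

```bash
python3 - <<'E'
from h import *
to([.4,-.3,.3])
im,d=snap('scene','s10');ti,td=snap('top','t10')
b=cv2.resize(ti[150:250,250:380,::-1],None,fx=6,fy=6,interpolation=2)
cv2.imwrite('pics/t10c.png',np.clip(b*1.6,0,255).astype('uint8'))
a=cv2.resize(im[140:250,230:350,::-1],None,fx=5,fy=5,interpolation=2)
cv2.imwrite('pics/s10c.png',np.clip(a*1.6,0,255).astype('uint8'))
for n,i,dd in(('scene',im,d),('top',ti,td)):
    h=cv2.cvtColor(i,cv2.COLOR_RGB2HSV);P=pts(n,dd)
    near=np.hypot(P[...,0]-.494,P[...,1]+.004)<.15
    m=(h[...,0]>=3)&(h[...,0]<=22)&(h[...,1]>100)&near; v,u=np.nonzero(m);print(n,'orange px',len(u),u[:10],v[:10],np.round(P[m][:5],3))
    m=(h[...,0]>=100)&(h[...,0]<=130)&(h[...,1]>110)&near&(P[...,2]>.08);print('blue',m.sum(),np.round(np.median(P[m],0),4))
for q in('worn_sleeve_mid','cup_1','saucer','timer'):
    for n,dd in(('scene',d),('top',td)):
        P=pts(n,dd)
        for r in arm.trace(q,n)[:1]: print(q,n,round(r['p'],2),np.round(r['position']),np.round(np.median(P[r['region']],0),3),np.round(np.percentile(P[r['region']],[3,97],axis=0),3).tolist())
E
```

```text
ee [ 0.4017 -0.2801  0.2997] q [ 8.000e-04  8.295e-01 -5.585e-01  4.000e-04] F [ 0.7  0.  -0.5] J [ 0.75  0.44 -0.35  1.88  0.2   0.86 -0.89] open 0.698 t 14.7
units [ 0.59  0.3  -0.01]
scene orange px 0 [] [] []
blue 0 [nan nan nan]
top orange px 0 [] [] []
blue 63 [ 0.5032 -0.0318  0.1103]
cup_1 scene 0.89 [371. 181.] [ 0.358 -0.229  0.041] [[0.338, -0.28, 0.001], [0.385, -0.217, 0.057]]
cup_1 top 0.82 [421. 259.] [ 0.361 -0.243  0.055] [[0.337, -0.27, 0.02], [0.385, -0.219, 0.058]]
saucer scene 0.7 [309. 210.] [ 0.457 -0.024  0.006] [[0.43, -0.066, 0.001], [0.559, 0.032, 0.018]]
saucer top 0.73 [318. 214.] [ 0.454 -0.016  0.004] [[0.429, -0.065, -0.0], [0.56, 0.033, 0.018]]
timer scene 0.66 [301. 287.] [0.354 0.262 0.022] [[0.327, 0.221, 0.003], [0.387, 0.281, 0.044]]
timer top 0.63 [205. 252.] [0.358 0.238 0.025] [[0.329, 0.21, 0.005], [0.39, 0.273, 0.045]]
  return _methods._mean(a, axis=axis, dtype=dtype,
  ret = um.true_divide(
```

View pics/t10c.png

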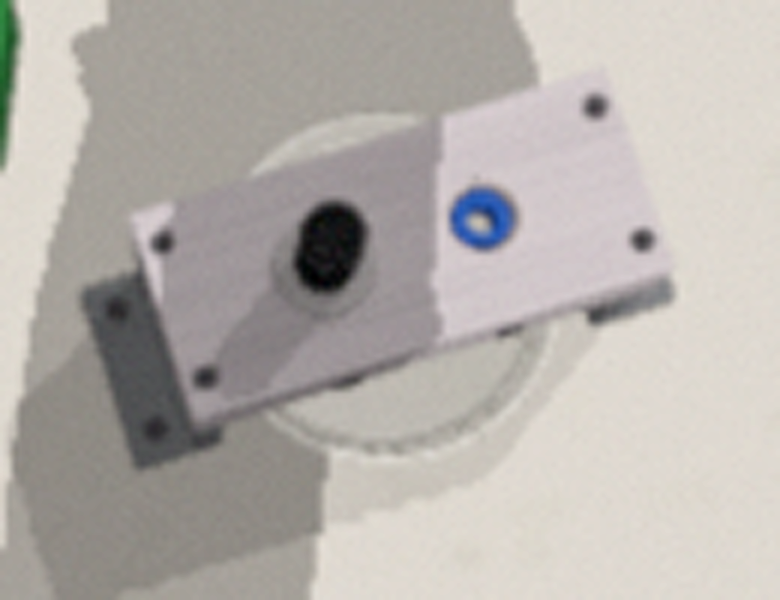

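View pics/s10c.png

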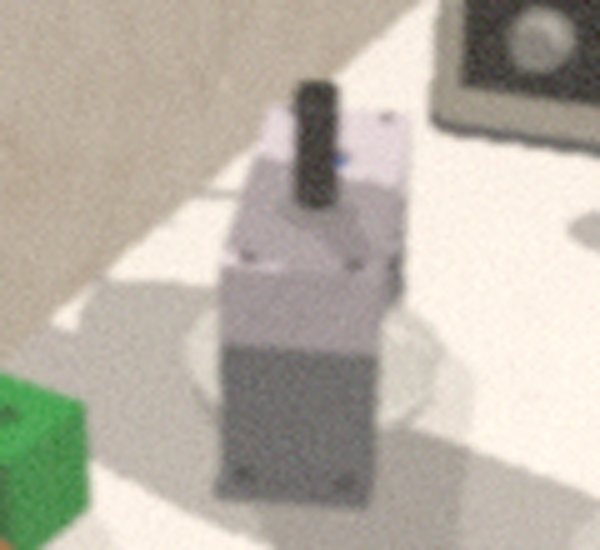

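Collar on the plate, blue sleeve in place, saucer, cup and timer unmoved. The orange sleeve has left the bore and isn't visible on the table or the open parts of the saucer, so it must be under the plate. I hand in.

Request:
apply_moves(moves=[0.7,0,0,0,0,0,0,0.7,0,0,0,0,0,0,0.7,0,0,0,0,0,0])

```text
clock: 15.45
ee_pos: [0.4024, -0.2761, 0.3002]
tool_rot: [0.0, 0.831, -0.556, 0.0]
contact_force: [-0.1, -0.3, 0.3]
opening: 0.7
```

```bash
python3 -c "
from cell import arm
print(arm.hand_in())"
```

```text
the job is handed in; nothing more can be done
None
```

I took the drift out of the wooden holder and pushed the orange sleeve down through its bore (`bore_left`). I kept pushing until the collar sat on the plate, with 8 N felt at the expected height. I then released the drift, moved the arm clear and handed the job in at about 15.5 s.

**Checks that held:**
- **Drift:** it stands upright, tilted about 0.01 rad or less. Its axis is within about 2 mm of the bore centre, and its top is at z ≈ 0.183 m against 0.182 m expected.
- **Blue sleeve:** it is in place to within 2 mm, which is the measuring noise.
- **Saucer, cup and timer:** none of them moved.

**Not confirmed:**
- **Orange sleeve in the saucer:** I could not see it after the push, because the plate hides the middle of the saucer from both cameras. That it lies there is inferred from the drift being fully in the bore and no orange showing on the table nearby or in the visible part of the saucer.
- **Push force:** the readings between pushing steps never showed the expected 10–18 N. They were taken with the arm at rest, so they may have missed it.

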